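# Tap a drawer-front blank onto the pod's index line and switch on the vacuum

## Task

With light taps on its two long edges, from one side and from the other, bring the loose drawer-front blank into line on the clamping pod, so that once let go its pencil line meets the index blades at both ends, with the blank midway between them; never push it hard or lift it. The rubber-mounted platen under it gives sideways and springs back. When the blank lies right, press the vacuum button fully down and let it up, and leave the other things on the bench alone.

Things in the scene. Friction and masses are not known exactly. Their poses are not given: they have to be found in the camera images.
- pod: Clamping pod fixed to the bench: aluminium base 290 x 150 mm carrying a black rubber platen, 210 x 150 mm, with its flat top 46 mm above the bench. Origin at the centre of the pod's underside, on the bench; its x axis runs along the index line, which joins two thin upright steel blades (3 mm wide, tops 58 mm above the bench) at x = -120 to -140 and +120 to +140 mm.
- index_near (a point): Top inner corner of the blade nearer the robot, at x = -120 mm on the pod's index line, 58 mm above the bench. How the platen yields: it stays level and does not turn, but its mounts give along the pod's y axis, either way, 1 mm per 0.3 N of push (up to 30 mm), and spring fully back to centre when the push ends, carrying the blank back by as much.
- index_far (a point): Top inner corner of the other blade, at x = +120 mm on the pod's index line, 58 mm above the bench.
- blank: Loose drawer-front blank: plain white board 200 x 110 mm, 20 mm thick, 0.5 to 0.9 kg, flat on the platen, held by friction only, too wide to grasp. Origin at the centre of its underside, x along its length, z up. A pencil line runs along the middle of its top and down both ends. Sliding it by a long edge near one end takes 1 to 8 N; its other end swings slightly the other way. Over 12 N dents it.
- blank_near (a point): Pencil line on the blank's short end at its x = -100 mm, half-way up the board (10 mm above its underside). To be in line with the blade beyond it, that is at y = 0 in the pod's frame, within 3 mm.
- blank_far (a point): Pencil line on the blank's other short end, at its x = +100 mm, half-way up. To be at y = 0 in the pod's frame, within 3 mm.
- vac_button (a joint): Travel of the round vacuum push button: 0 released, 0.006 m fully down, which takes 5 N; springs back up.
- vac_button_top (a point): Centre of the top face of the vacuum button, a round grey button 32 mm across on top of a fixed grey switch box (85 x 85 mm, 35 mm high) that stands on the bench to the left or the right of the pod; it is pressed straight down.
- edging_roll: Bystander: loose wooden-coloured ring (roll of edging), 100 mm across, 22 mm high, origin at the centre of its underside.
- screw_jar: Bystander: loose screw jar 60 mm across, 85 mm high, origin at the centre of its underside.
- tape_measure: Bystander: loose tape measure standing on the bench, 70 x 34 mm, 66 mm high, origin at the centre of its underside.
Things that resemble listed ones, but are neither listed nor needed, are in the scene too. Of the things that look like the blank, the smaller one is meant. What is shaped like the part that bears vac_button but brown is not meant.

How it is judged (in metres and radians):
On the way, in this order (a step that is already met when the one before it is completed fails the run):
1. the blank lies in line with both index blades, let go and at rest (y of blank_near in the frame of pod between -0.003 and 0.003 m and y of blank_far in the frame of pod between -0.003 and 0.003 m and contact force between the fingers and blank below 0.05 N and linear speed of blank below 0.01 m/s), for 0.3 s.
2. the vacuum button is pressed fully down (value of joint vac_button above 0.0045 m), for 0.05 s.
3. the vacuum button is let up again (value of joint vac_button below 0.002 m), for 0.1 s.
At the end, for the whole second after the job is handed in: The blank lies flat, at rest, on the platen with the pencil line at each end within 3 mm of the pod's index line sideways and the blank within 12 mm of midway between the blades; the vacuum button has been pressed after that and is up again (y of blank_near in the frame of pod between -0.003 and 0.003 m and y of blank_far in the frame of pod between -0.003 and 0.003 m and x of blank in the frame of pod between -0.012 and 0.012 m and angle between blank's own z axis and vertical below 0.05 rad and linear speed of blank below 0.01 m/s and value of joint vac_button below 0.002 m); the robot touches nothing.
It fails at once if the blank is pushed harder than 12 N (contact force between the fingers and blank above 12 N).
It fails at once if the blank is lifted or tipped (angle between blank's own z axis and vertical above 0.12 rad or z of blank in the frame of pod above 0.056 m).
It fails at once if the vacuum is switched on while the blank is out of line (value of joint vac_button above 0.0045 m and (y of any of blank_near, blank_far in the frame of pod above 0.006 m or y of any of blank_near, blank_far in the frame of pod below -0.006 m)).
It fails at once if a bystander is disturbed (distance of any of edging_roll, screw_jar, tape_measure from where it was at the start of the episode above 0.02 m).
It also fails if it takes over 72 s, if anything falls off the work surface, if the arm or the gripper's body presses on something with over 40 N, if the wrist force passes 120 N, or if a joint passes its speed limit or range.

## Robot

A 6-joint arm with a two-finger parallel gripper is mounted at the origin on the work surface. World frame = base frame: x ahead of the robot, y to its left, z up, the work surface at z = 0. Lengths are in m, angles in degrees, forces in N, time in s.
With the tool pointing down it reaches from about 0.4 to 0.825 m from the base axis. Payload 7 kg.
Tool frame: the origin (TCP) lies midway between the tips of the shut fingers; the grasp point (between the pads) lies 19 mm behind it (r.grip_point_offset is the z of the grasp point in the tool frame, in m); z points along the fingers, y is the line along which they close (so a half turn about z gives the same grasp; the last joint's range is limited). The gripper opens to 88 mm and grips with 3 to 60 N. Pads are 19 mm wide; open, the fingers measure 130 mm over their backs; the gripper's body (78 mm by 193 mm) begins 47 mm behind the grasp point.
Start: joints at [80.163, 20.546, 0.682, 0, -70.136, -16.507], TCP at [0.3, 0.605, 0.199] pointing down, gripper open.
Joint ranges: [-176.03, 176.03], [-82.01, 121.73], [-58.28, 71.71], [-173.87, 95.51], [-174.79, -0.11], [-173.66, 173.66]. Speed limits (degrees/s): [136.94, 136.94, 172.46, 180, 180, 180].

## Interface

Orientations are given as [roll, pitch, yaw] about the fixed x, y, z axes, in that order (R = Rz(yaw) Ry(pitch) Rx(roll)).
In Python, from plant import r, viewer, recognise, outline_of, pinpoint gives the robot as it stands.
- The arm moves only by the tool move_arm, never from a script. Its argument "targets" is a list of rows, each a list of 2 entries, a list of its own where there are three numbers: the shift along the tool's x, y, z in cm, then the turn, a rotation vector about the tool's x, y, z in rad. A call has 1 to 5 rows; each row is the pose to reach, as a shift and turn from the pose commanded when the call began, along the tool's axes at that moment; what a row does not reach only later rows make up. A row lasts 1/8 s, in which the tool goes at most 62.5 mm and 10.7 degrees, less where a joint would pass 70% of its speed; a pose out of reach is approached as far as the arm can. A call with a gripper value outside its range is refused whole. "jaw" is the finger opening in cm, from 0 to 8.76, set as the call begins (left out, the last holds). The fingers move at their own pace and stop on an object; "squeeze" is the grip in N (left out, the last holds). Time passes only in rows, so rows that repeat a pose let the fingers close. It gives the time, the measured TCP pose, the force, the opening and the grip force at its end, in the units of the state.
- r.get_state(): the state, without advancing time (a new reading comes with each control period).
- viewer.capture(name): name is "side" or "top" or "wrist"; returns a dict with "image" (420x560x3 uint8, blue, green, red), "intrinsics" (3x3 intrinsics, pixels), "camera_from_world" (4x4, takes a point from world to camera coordinates). Camera axes: x right, y up, looking along -z (the intrinsics and any distortion apply to the point x, -y, -z); pixel columns grow to the right and rows downward; lengths in m; the calibration is good to about 2 mm. A picture is of the moment at which its call begins. There is no depth.
- r.close_job(): hands the job in; it is judged then, once.
Trained networks look in the newest picture that a camera, given by its name, has taken for a name from the list of things; names that differ only in an ending like _2 or _b are one class to them, and where a whole thing is asked for, a point or a joint stands for the part that bears it (a point fixed in the world has none). Each returns a list of dicts, best first, with "score" (0 to 1); they miss things now and then, are a little off and sometimes report something else, mostly with a low value. They report only what shows in the picture. A call takes as long as a camera call. They do not tell look-alikes from the thing itself.
- recognise(label, camera): "box" ([left, top, right, bottom] in pixels, round what is visible of it).
- outline_of(label, camera): "mask" (420x560 bool, what is visible of it) and "box" ([left, top, right, bottom] in pixels, round what is visible of it).
- pinpoint(label, camera): "location" ([row, column] in pixels: a listed point, or the origin of a listed thing).
The state is a dict: "time_s": time; "joints": joint angles; "qd": joint speeds; "joint_torque": joint torques, N m; "tcp_pos": TCP position; "eef_rot": TCP orientation; "contact_force": force on the tool from outside, world axes, zero at the start; "moment": the same for the moment, N m; "gripper_width": finger opening in m; "gripper_force": force on a finger pad.
Only numpy, scipy, OpenCV 4.12 (cv2) and the standard library are available. Lean on these libraries where they do the work, as an engineer would, in place of code of your own. Each camera call takes 0.05 s, during which the arm holds its last target. There are 200 camera calls.

## Working session

There is one attempt and no reset: what is moved stays moved. The work goes in short steps, Python scripts to look and compute and a tool call to move; the robot and the scene stay as the last step left them, time stands still between calls to the robot, and variables do not carry over. Pictures are saved under pics/ and viewed, at most 10 in all, crops included, and the job is handed in when it is done.

Besides the shell and the picture viewer there is one more tool, called after "Emit:" by a JSON object that holds its "name" and its "arguments", one argument or row to a line. move_arm: Moves the arm, as the interface text tells. Its arguments: {"type":"object","properties":{"targets":{"type":"array","items":{"type":"array"}},"jaw":{"type":"number"},"squeeze":{"type":"number"}},"required":["targets"]}

```bash
mkdir -p pics; ls; cat > h.py <<'E'
import numpy as np, cv2
from plant import r, viewer, recognise, outline_of, pinpoint
def cap(n):
    c=viewer.capture(n); return c
def ray(c,row,col):
    K=np.array(c["intrinsics"]);T=np.array(c["camera_from_world"])
    d=np.linalg.inv(K)@[col,row,1]; d=np.array([d[0],-d[1],-d[2]])
    R=T[:3,:3]; return -R.T@T[:3,3], R.T@d
def at(c,row,col,z):
    o,d=ray(c,row,col); return o+d*(z-o[2])/d[2]
def proj(c,p):
    K=np.array(c["intrinsics"]);T=np.array(c["camera_from_world"])
    q=T[:3,:3]@np.array(p)+T[:3,3]; u=K@[q[0],-q[1],-q[2]]; return u[:2]/u[2]
E
python3 - <<'E'
from h import *
np.set_printoptions(precision=4,suppress=True)
Z=dict(pod=0,index_near=.058,index_far=.058,blank=.046,blank_near=.056,blank_far=.056,vac_button_top=.035,edging_roll=0,screw_jar=0,tape_measure=0)
for n in ["top","side"]:
    c=cap(n); cv2.imwrite(f"pics/{n}0.png",c["image"])
    for l,z in Z.items():
        for q in pinpoint(l,n)[:3]:
            print(n,l,round(q["score"],2),np.round(q["location"],1),at(c,*q["location"],z))
print({k:np.round(v,4) for k,v in r.get_state().items()})
E
```

```text
pics
top index_near 0.78 [211.7 294.1] [ 0.4193 -0.0286  0.058 ]
top index_far 0.6 [132.7 294.6] [ 0.6549 -0.0285  0.058 ]
top blank 0.8 [294.5 184.5] [0.1783 0.2848 0.046 ]
top blank 0.78 [172.5 295.4] [ 0.5372 -0.032   0.046 ]
top blank_near 0.67 [201.2 304.1] [ 0.4505 -0.0577  0.056 ]
top blank_near 0.62 [323.1 214.6] [0.1008 0.1944 0.056 ]
top blank_far 0.58 [259.6 141.8] [0.277  0.4086 0.056 ]
top blank_far 0.57 [135.5 290.1] [ 0.6468 -0.0152  0.056 ]
top vac_button_top 0.59 [107.8 191.9] [0.7361 0.2846 0.035 ]
top vac_button_top 0.55 [157.7 184.8] [0.5811 0.3008 0.035 ]
top vac_button_top 0.23 [159.1 379.1] [ 0.5826 -0.2843  0.035 ]
top edging_roll 0.98 [162.1 378.5] [ 0.5809 -0.2909  0.    ]
top screw_jar 0.63 [213.4 399.2] [ 0.4219 -0.3518  0.    ]
top tape_measure 0.63 [214.5 170.5] [0.412  0.3471 0.    ]
side pod 0.77 [228.2 316.1] [ 0.5408 -0.0253  0.    ]
side index_near 0.92 [225.1 264.7] [ 0.4098 -0.0344  0.058 ]
side index_near 0.44 [131.8 302.1] [0.5698 0.2846 0.058 ]
side index_far 0.62 [208.  361.2] [ 0.6511 -0.0277  0.058 ]
side blank 0.95 [164.1 166.7] [0.1747 0.2
[... 437 characters left out ...]
ng_roll 0.16 [229.1 315.4] [ 0.5384 -0.0277  0.    ]
side screw_jar 0.78 [365.5 296.8] [ 0.4236 -0.3494  0.    ]
side tape_measure 0.74 [137.9 248.9] [0.4166 0.3572 0.    ]
{'time_s': np.float64(1.1), 'joints': array([ 80.1634,  20.5441,   0.6826,  -0.001 , -70.1355, -16.5065]), 'qd': array([-0.0179,  0.0499, -0.0721, -0.1196, -0.0191,  0.0294]), 'joint_torque': array([  0.0003, -58.2403,  29.3298,   7.0024,   0.0124,  -0.    ]), 'tcp_pos': array([0.2995, 0.6049, 0.1988]), 'eef_rot': array([-179.9974,    0.0017,  -26.3435]), 'contact_force': array([ 1.2703,  0.3295, -0.5117]), 'moment': array([-0.0277, -0.0096, -0.0015]), 'gripper_force': np.float64(0.0), 'gripper_width': np.float64(0.0875)}
```

```bash
python3 - <<'E'
import cv2
i=cv2.imread("pics/top0.png"); cv2.imwrite("pics/top_c.png",cv2.resize(i[60:340,100:420],(800,700),interpolation=cv2.INTER_CUBIC)[:600])
E
```

```text
(no output)
```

View pics/top_c.png

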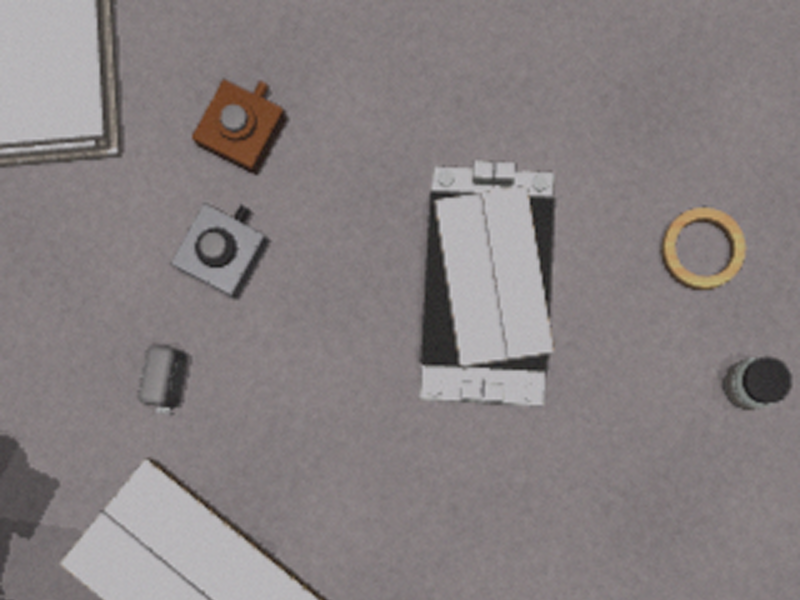

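View pics/side0.png

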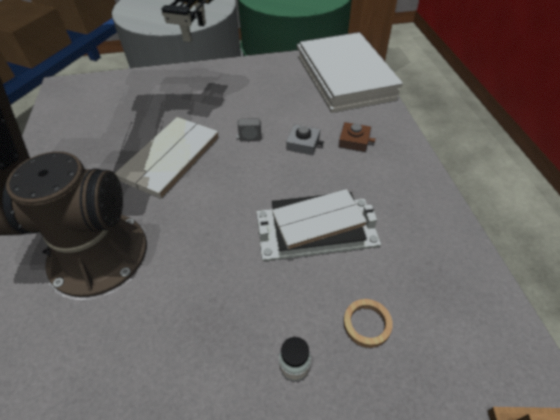

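The top crop shows the pod in the centre: near blade about (485,390) and far blade about (494,172). The blank on it is turned about 10°, with its near line end at (507,358) and far line end at (483,190). The grey button box is at (215,247), the brown one at (235,118), and the larger look-alike board is lower left. The side view shows the same layout.

```bash
python3 - <<'E'
from h import *
from scipy.spatial.transform import Rotation as R
np.set_printoptions(precision=4,suppress=True)
f=lambda x,y:(60+y/2.5,100+x/2.5)
c=cap("top")
for n,(x,y,z) in dict(nearblade=(483,390,.058),farblade=(494,172,.058),bn=(507,358,.066),bf=(483,190,.066),b1=(436,197,.066),b2=(529,188,.066),b3=(552,352,.066),b4=(461,364,.066),btn=(214,247,.045)).items(): print(n,at(c,*f(x,y),z))
w=cap("wrist"); cv2.imwrite("pics/w0.png",w["image"])
s=r.get_state(); Rt=R.from_euler("xyz",s["eef_rot"],degrees=True).as_matrix()
T=np.array(w["camera_from_world"]); cam=-T[:3,:3].T@T[:3,3]
print("cam in tool",Rt.T@(cam-s["tcp_pos"]), "\naxes",Rt.T@T[:3,:3].T, w["intrinsics"])
E
```

```text
nearblade [ 0.4067 -0.0261  0.058 ]
farblade [ 0.6669 -0.0374  0.058 ]
bn [ 0.4436 -0.0534  0.066 ]
bf [ 0.6426 -0.0242  0.066 ]
b1 [0.6336 0.0311 0.066 ]
b2 [ 0.6455 -0.0785  0.066 ]
b3 [ 0.4511 -0.1056  0.066 ]
b4 [ 0.4361 -0.0002  0.066 ]
btn [0.5756 0.2957 0.045 ]
cam in tool [ 0.0796  0.0001 -0.1866] 
axes [[-0.0003  0.9555  0.2951]
 [ 1.      0.0004 -0.0002]
 [-0.0003  0.2951 -0.9555]] [[335.4195   0.     279.0976]
 [  0.     335.4195 208.7706]
 [  0.       0.       1.    ]]
```

View pics/w0.png

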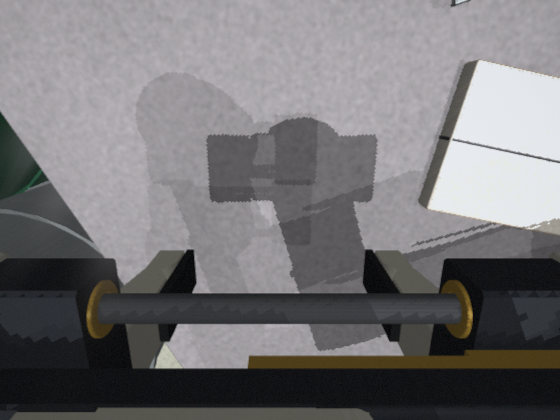

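Emit:
{"name": "move_arm", "arguments": {
  "targets": [
    [[1,0,-1],[0,0,-0.1]],
    [[2,0,-2],[0,0,-0.25]],
    [[2,0,-2],[0,0,-0.4177]]
  ],
  "jaw": 0
}}

```text
time_s: 1.58
tcp_pos: [0.3182, 0.5961, 0.2198]
eef_rot: [-179.9, -0.0, -2.1]
contact_force: [0.1, -0.0, -0.4]
gripper_width: 0.063
gripper_force: 0.0
```

The wrist view shows that the gripper body hides everything below row 260, with a corner of the look-alike board at right. I'll carry the tool over the pod, placed so the ends fall in the upper rows.

Emit:
{"name": "move_arm", "arguments": {
  "targets": [
    [[2,6,-2],[0,0,0]],
    [[4,12,-4],[0,0,0]],
    [[6,18,-6],[0,0,0]],
    [[8,24,-7],[0,0,0]],
    [[10,30,-8],[0,0,0]]
  ]
}}

```text
time_s: 2.2
tcp_pos: [0.4011, 0.3039, 0.2973]
eef_rot: [-179.9, -0.0, -2.4]
contact_force: [0.5, -0.2, -0.3]
gripper_width: 0.013
gripper_force: 0.0
```

Emit:
{"name": "move_arm", "arguments": {
  "targets": [
    [[2,6,0],[0,0,0]],
    [[4,12,0],[0,0,0]],
    [[6,18,0],[0,0,0]],
    [[8,24,0],[0,0,0]],
    [[9,30,0],[0,0,0]]
  ]
}}

```text
time_s: 2.82
tcp_pos: [0.4783, 0.0016, 0.2967]
eef_rot: [-180.0, -0.0, -2.4]
contact_force: [1.8, -0.1, -0.3]
gripper_width: 0.0009
gripper_force: 0.0
```

```bash
python3 - <<'E'
from h import *
np.set_printoptions(precision=4,suppress=True)
w=cap("wrist"); np.save("w1.npy",w,allow_pickle=True)
for l,z in dict(index_near=.058,index_far=.058,blank_near=.056,blank_far=.056,vac_button_top=.045).items():
    for q in pinpoint(l,"wrist")[:2]: print(l,round(q["score"],2),np.round(q["location"],1),at(w,*q["location"],z))
i=w["image"]; cv2.imwrite("pics/w1.png",cv2.resize(i[:270,180:500],(711,600),interpolation=cv2.INTER_CUBIC))
print(r.get_state()["time_s"])
E
```

```text
index_near 0.8 [212.5 297.9] [ 0.4204 -0.0211  0.058 ]
index_far 0.8 [ 10.6 305.4] [ 0.658  -0.0356  0.058 ]
blank_near 0.71 [195.2 320.3] [ 0.4425 -0.0512  0.056 ]
blank_far 0.97 [ 31.3 290.6] [ 0.6382 -0.0184  0.056 ]
blank_far 0.68 [213.7 299. ] [ 0.418  -0.0226  0.056 ]
vac_button_top 0.61 [99.7 30.3] [0.5775 0.3068 0.045 ]
3.125
```

View pics/w1.png

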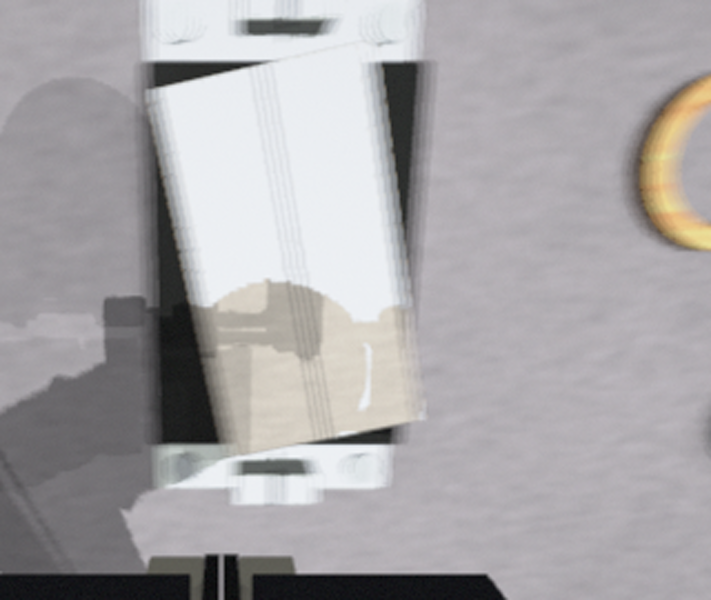

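Emit:
{"name": "move_arm", "arguments": {
  "targets": [
    [[-0.5,5,2],[0,0,0]],
    [[-1,10,6],[0,0,0]],
    [[-1.2,14,11],[0,0,0]],
    [[-1.2,14,17],[0,0,0]],
    [[-1.2,14,22],[0,0,0]]
  ]
}}

```text
time_s: 3.75
tcp_pos: [0.4598, -0.1349, 0.0746]
eef_rot: [-180.0, 0.0, -2.3]
contact_force: [1.1, 0.7, -1.3]
gripper_width: 0.0007
gripper_force: 0.0
```

Emit:
{"name": "move_arm", "arguments": {
  "targets": [
    [[0,0,2.6],[0,0,0]],
    [[0,0,2.6],[0,0,0]],
    [[0,-0.7,2.6],[0,0,0]],
    [[0,-0.7,2.6],[0,0,0]]
  ]
}}

```text
time_s: 4.25
tcp_pos: [0.4618, -0.1279, 0.052]
eef_rot: [-180.0, -0.2, -2.3]
contact_force: [-0.2, -1.0, 0.0]
gripper_width: 0.0002
gripper_force: 0.0
```

```bash
python3 - <<'E'
from h import *
np.set_printoptions(precision=4,suppress=True)
s=r.get_state(); print(s["time_s"],s["tcp_pos"],s["contact_force"])
c=cap("side"); i=c["image"]; cv2.imwrite("pics/s1.png",cv2.resize(i[150:300,230:430],(800,600),interpolation=cv2.INTER_CUBIC))
E
```

```text
4.25 [ 0.4618 -0.1279  0.052 ] [-0.1573 -0.9855  0.001 ]
```

View pics/s1.png

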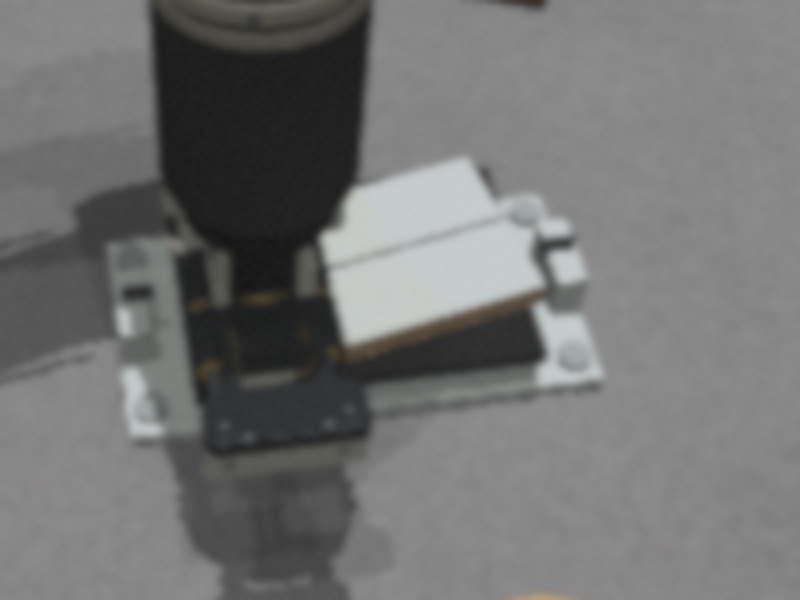

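The side view shows the fingers at the blank's near end on its -y edge, about to touch, with the platen still centred. I'll push on slowly and watch the force.

Emit:
{"name": "move_arm", "arguments": {
  "targets": [
    [[0,-0.3,0],[0,0,0]],
    [[0,-0.6,0],[0,0,0]],
    [[0,-0.9,0],[0,0,0]],
    [[0,-1.2,0],[0,0,0]],
    [[0,-1.2,0],[0,0,0]]
  ]
}}

```text
time_s: 4.92
tcp_pos: [0.4609, -0.1167, 0.0504]
eef_rot: [180.0, 0.0, -2.4]
contact_force: [0.2, -0.4, 0.5]
gripper_width: 0.0002
gripper_force: 0.0
```

Emit:
{"name": "move_arm", "arguments": {
  "targets": [
    [[0,-0.3,0],[0,0,0]],
    [[0,-0.6,0],[0,0,0]],
    [[0,-0.9,0],[0,0,0]],
    [[0,-1.2,0],[0,0,0]],
    [[0,-1.2,0],[0,0,0]]
  ]
}}

```text
time_s: 5.55
tcp_pos: [0.4614, -0.1047, 0.0505]
eef_rot: [-180.0, -0.0, -2.4]
contact_force: [0.5, -0.3, 0.2]
gripper_width: 0.0009
gripper_force: 0.0
```

```bash
python3 - <<'E'
from h import *
np.set_printoptions(precision=4,suppress=True)
s=r.get_state(); print(s["time_s"],s["tcp_pos"],s["contact_force"])
c=cap("side"); i=c["image"]; cv2.imwrite("pics/s2.png",cv2.resize(i[150:300,230:430],(800,600),interpolation=cv2.INTER_CUBIC))
for l,z in dict(blank_near=.056,blank_far=.056).items():
    for q in pinpoint(l,"side")[:2]: print(l,round(q["score"],2),np.round(q["location"],1),at(c,*q["location"],z))
E
```

```text
5.55 [ 0.4614 -0.1047  0.0505] [ 0.5472 -0.3272  0.2126]
blank_near 0.84 [187.1 133.8] [0.093  0.1553 0.056 ]
blank_far 0.95 [205.9 357. ] [ 0.6437 -0.0177  0.056 ]
blank_far 0.95 [128.9 198.8] [0.2708 0.361  0.056 ]
```

View pics/s2.png

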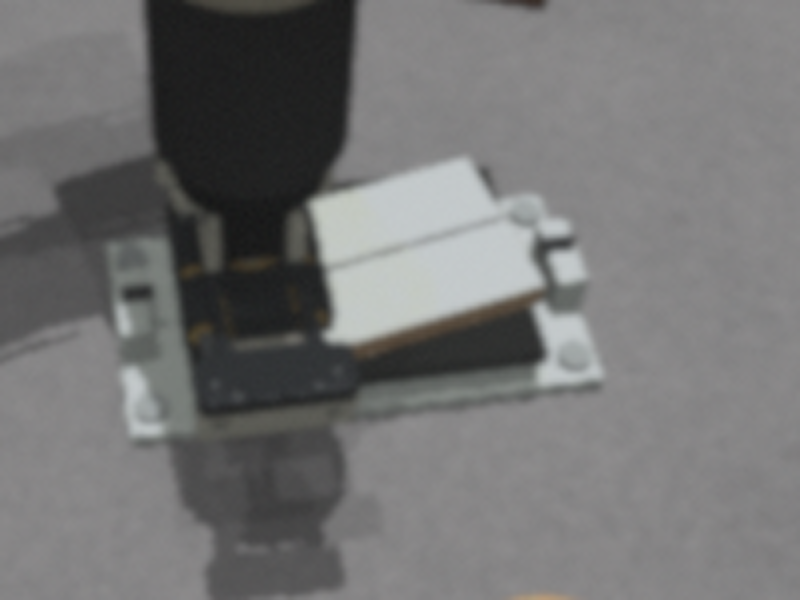

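The picture shows blank and platen unmoved; line end still at (328,265) and platen edge at (355,375)–(545,355). So no contact yet, as the fingertips are thinner than I assumed. I'll go on in small steps.

Emit:
{"name": "move_arm", "arguments": {
  "targets": [
    [[0,-0.2,0],[0,0,0]],
    [[0,-0.4,0],[0,0,0]],
    [[0,-0.6,0],[0,0,0]],
    [[0,-0.6,0],[0,0,0]]
  ]
}}

```text
time_s: 6.2
tcp_pos: [0.4616, -0.0988, 0.0505]
eef_rot: [-180.0, -0.0, -2.4]
contact_force: [0.3, 0.3, -0.4]
gripper_width: 0.0004
gripper_force: 0.0
```

Emit:
{"name": "move_arm", "arguments": {
  "targets": [
    [[0,-0.2,0],[0,0,0]],
    [[0,-0.4,0],[0,0,0]],
    [[0,-0.6,0],[0,0,0]],
    [[0,-0.6,0],[0,0,0]]
  ]
}}

```text
time_s: 6.7
tcp_pos: [0.4619, -0.0928, 0.0505]
eef_rot: [180.0, -0.0, -2.4]
contact_force: [-0.7, 0.2, 0.7]
gripper_width: 0.0005
gripper_force: 0.0
```

```bash
python3 - <<'E'
from h import *
np.set_printoptions(precision=4,suppress=True)
s=r.get_state(); print(s["time_s"],s["tcp_pos"],s["contact_force"])
c=cap("top"); w=cap("wrist"); d=cap("side")
a=cv2.resize(c["image"][110:240,230:360],(400,400),interpolation=cv2.INTER_CUBIC)
e=cv2.resize(d["image"][170:270,240:390],(400,267),interpolation=cv2.INTER_CUBIC)
b=cv2.resize(w["image"],(400,300))
o=np.zeros((600,800,3),np.uint8); o[:400,:400]=a; o[:300,400:]=b; o[300:567,400:]=e
cv2.imwrite("pics/m1.png",o)
print("tip px top",proj(c,s["tcp_pos"]),"wrist",proj(w,s["tcp_pos"]),"side",proj(d,s["tcp_pos"]))
for n,cc in (("top",c),("side",d)):
  for l,z in dict(blank_near=.056,blank_far=.056,index_far=.058,blank=.046).items():
    for q in pinpoint(l,n)[:2]: print(n,l,round(q["score"],2),np.round(q["location"],1),at(cc,*q["location"],z))
E
```

```text
6.7 [ 0.4619 -0.0928  0.0505] [-0.7332  0.1634  0.7023]
tip px top [315.9292 197.6751] wrist [279.1256 243.5876] side [290.8482 243.3616]
top blank_near 0.7 [325.  216.2] [0.0955 0.1898 0.056 ]
top blank_far 0.73 [139.3 293.1] [ 0.6353 -0.0243  0.056 ]
top index_far 0.82 [131.3 296.2] [ 0.6592 -0.0333  0.058 ]
top blank 0.57 [291.2 181.8] [0.1876 0.2929 0.046 ]
top blank 0.2 [129.7 295.5] [ 0.6676 -0.0315  0.046 ]
side blank_near 0.95 [183.6 135.9] [0.0977 0.1671 0.056 ]
side blank_far 0.93 [129.9 197.8] [0.2676 0.3569 0.056 ]
side blank_far 0.57 [204.8 357.1] [ 0.645  -0.0143  0.056 ]
side index_far 0.81 [207.3 363.9] [ 0.6583 -0.0268  0.058 ]
side blank 0.88 [162.5 170.4] [0.1849 0.2417 0.046 ]
side blank 0.81 [217.5 320. ] [ 0.5476 -0.0282  0.046 ]
```

View pics/m1.png

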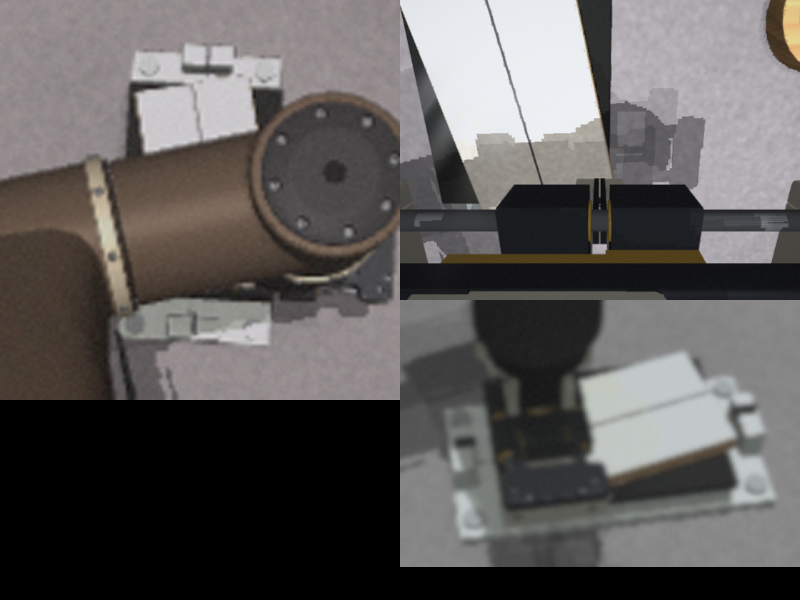

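Top left: the arm hides the pod. The wrist view shows the pencil line from (486,0) to (541,183), the blank's right edge near (612,176), and the fingers at (592–608,180). I'll turn these into world positions.

```bash
python3 - <<'E'
from h import *
np.set_printoptions(precision=4,suppress=True)
w=cap("wrist")
for n,x,y,z in (("platR",612,5,.046),("platR2",612,100,.046),("line0",486,2,.066),("line1",541,183,.066),("edgeR top",575,5,.066),("edgeR bot",612,172,.066),("edgeL",478,203,.066),("edgeL0",402,5,.066),("platL",441,203,.046)):
    print(n,at(w,y*1.4,(x-400)*1.4,z))
s=r.get_state(); print(s["tcp_pos"],s["contact_force"],s["moment"])
print(proj(w,[.4714,-.0928,.0505]),proj(w,[.4714,-.1,.0505]),proj(w,[.4714,-.1,.0695]))
i=w["image"]; cv2.imwrite("pics/w2.png",cv2.resize(i[190:360,180:380],(800,680),interpolation=cv2.INTER_CUBIC)[:600])
E
```

```text
platR [ 0.5881 -0.1071  0.046 ]
platR2 [ 0.5223 -0.1054  0.046 ]
line0 [ 0.5882 -0.027   0.066 ]
line1 [ 0.4629 -0.0473  0.066 ]
edgeR top [ 0.5842 -0.0827  0.066 ]
edgeR bot [ 0.4698 -0.1029  0.066 ]
edgeL [0.4475 0.0053 0.066 ]
edgeL0 [0.5888 0.0262 0.066 ]
platL [0.438  0.0503 0.046 ]
[ 0.4619 -0.0929  0.0505] [-0.4787  0.9641 -0.3252] [-0.0075 -0.0376 -0.0029]
[278.3264 228.8214] [290.4612 228.3354] [291.6226 240.7166]
```

View pics/w2.png

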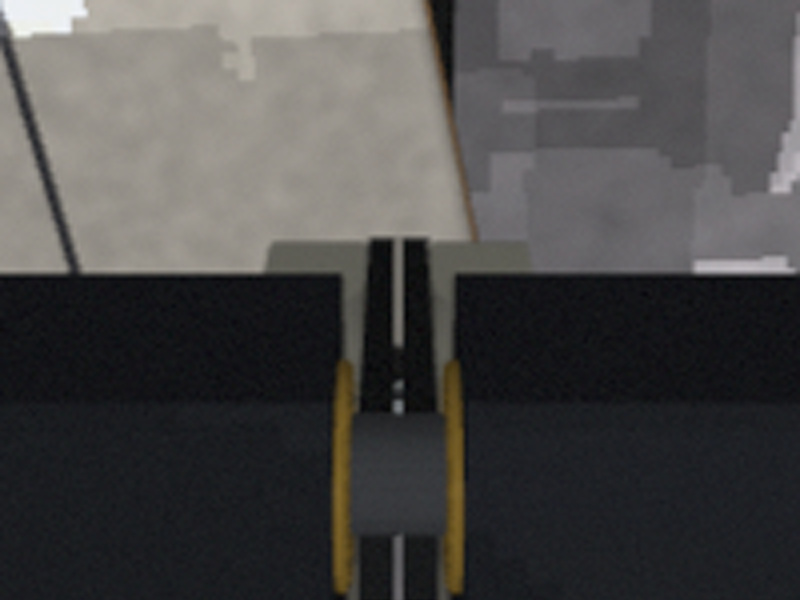

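The crop shows the finger ends, flat at row 240, lying over the blank's top, with the blank's edge passing behind them at (475,240). Yet nothing was pushed, so the real tips may be higher than the reported TCP. I'll check against the start picture from the side camera.

```bash
python3 - <<'E'
from h import *
from scipy.spatial.transform import Rotation as R
np.set_printoptions(precision=1,suppress=True)
c=cap("side"); Rt=R.from_euler("xyz",[180,0,-26.34],degrees=True).as_matrix(); p0=np.array([.2995,.6049,.1988])
for z in (0,-.019,-.027,-.05):
    print(z,[proj(c,p0+Rt@[0,y,z]) for y in (-.05,0,.05)])
i=cv2.cvtColor(cv2.imread("pics/side0.png"),cv2.COLOR_BGR2GRAY)
print(i[4:56:2,158:216:3])
w=cap("wrist")
Rw=R.from_euler("xyz",r.get_state()["eef_rot"],degrees=True).as_matrix();t=r.get_state()["tcp_pos"]
for z in (0,-.019,-.027): print(z,[proj(w,t+Rw@[.0095,y,z]) for y in (-.021,0,.021)])
E
```

```text
0 [array([202.8,  34.5]), array([196.4,  42.1]), array([189.6,  50.1])]
-0.019 [array([201.8,  28.6]), array([195.3,  36.2]), array([188.4,  44.1])]
-0.027 [array([201.4,  26.1]), array([194.8,  33.6]), array([187.9,  41.5])]
-0.05 [array([200.1,  18.8]), array([193.4,  26.2]), array([186.3,  34. ])]
[[146 144 129 121  83  26  67 109  50  70  22  20  64  73  47  68 122 127
  145 147]
 [146 131  64  45  40  35  56  53  49  54  19  56 114  65  39  79 145 146
  147 146]
 [145  98  36  39  37  37  37  38  39  37  34 104 127  46  62  81 145 148
  147 146]
 [147 101  23  28  25  30  34  36  40  40  33 109  88  35  61  74 141 146
  146 147]
 [148 113  43  34  25  22  21  22  23  22  20  41  34  20  22  69 140 144
  146 146]
 [149 129  77  71  68  60  51  43  38  31  43  28  30  29  13  66 139 145
  146 145]
 [150 144  97  73  76  77  76  74  72  70  62  24  30  43  13  60 137 146
  145 145]
 [150 149 111  58  74  77  78  78  77  76  70  28  51  68  13  58 135 148
  146 146]
 [150 151 125  71  76  77  78  78  77  60  71  39 110 103  12  51 126 147
  147 147]
 [149 150 142  91  85  83  79  78
[... 938 characters left out ...]
2  62  63  62  63  62  61  60  61  57
   56  55]
 [ 64  63  64  65  63  64  65  66  62  62  63  61  62  62  60  60  59  58
   57  55]
 [ 63  64  64  66  63  64  64  66  63  62  63  62  62  62  62  60  60  57
   56  56]
 [ 64  63  65  65  66  65  63  65  63  63  62  61  62  63  61  60  60  57
   59  56]
 [ 66  63  65  65  65  64  65  65  64  62  63  62  63  61  60  60  59  59
   57  56]
 [ 65  66  65  65  65  63  64  65  65  61  62  63  63  62  60  60  59  58
   58  58]]
0 [array([243.8, 228.8]), array([279.2, 228.8]), array([314.6, 228.8])]
-0.019 [array([240.3, 241.2]), array([279.3, 241.2]), array([318.2, 241.2])]
-0.027 [array([238.6, 247.2]), array([279.3, 247.2]), array([319.9, 247.2])]
```

The side picture puts the finger ends about 28 mm higher than the reported TCP: rows 24 and 40 against predicted 34 and 50. The wrist view agrees, so the fingers were simply passing above the blank. I'll back off and come in 26 mm lower.

Emit:
{"name": "move_arm", "arguments": {
  "targets": [
    [[0.2,2,0],[0,0,0]],
    [[0.2,4.5,0],[0,0,0]],
    [[0.2,4.5,0],[0,0,0]],
    [[0.2,4.5,1.5],[0,0,0]],
    [[0.2,4.5,2.6],[0,0,0]]
  ]
}}

```text
time_s: 8.02
tcp_pos: [0.4619, -0.1377, 0.024]
eef_rot: [-180.0, -0.0, -2.4]
contact_force: [-0.2, 0.5, -0.6]
gripper_width: 0.0002
gripper_force: 0.0
```

Emit:
{"name": "move_arm", "arguments": {
  "targets": [
    [[0,0,0],[0,0,0]],
    [[0,-0.3,0],[0,0,0]],
    [[0,-0.6,0],[0,0,0]],
    [[0,-0.9,0],[0,0,0]],
    [[0,-0.9,0],[0,0,0]]
  ]
}}

```text
time_s: 8.65
tcp_pos: [0.4625, -0.1287, 0.0247]
eef_rot: [-180.0, -0.0, -2.4]
contact_force: [-0.7, 0.3, -0.7]
gripper_width: 0.0009
gripper_force: 0.0
```

Emit:
{"name": "move_arm", "arguments": {
  "targets": [
    [[0,-0.2,0],[0,0,0]],
    [[0,-0.4,0],[0,0,0]],
    [[0,-0.6,0],[0,0,0]],
    [[0,-0.6,0],[0,0,0]],
    [[0,-0.6,0],[0,0,0]]
  ]
}}

```text
time_s: 9.28
tcp_pos: [0.4626, -0.123, 0.0245]
eef_rot: [-180.0, -0.0, -2.4]
contact_force: [-0.1, 0.5, -0.7]
gripper_width: 0.0004
gripper_force: 0.0
```

Emit:
{"name": "move_arm", "arguments": {
  "targets": [
    [[0,-0.2,0],[0,0,0]],
    [[0,-0.4,0],[0,0,0]],
    [[0,-0.6,0],[0,0,0]],
    [[0,-0.8,0],[0,0,0]],
    [[0,-0.8,0],[0,0,0]]
  ]
}}

```text
time_s: 9.9
tcp_pos: [0.4629, -0.1149, 0.0244]
eef_rot: [180.0, 0.0, -2.4]
contact_force: [0.4, -2.5, 1.0]
gripper_width: 0.0007
gripper_force: 1.0
```

Emit:
{"name": "move_arm", "arguments": {
  "targets": [
    [[0,-0.2,0],[0,0,0]],
    [[0,-0.4,0],[0,0,0]],
    [[0,-0.6,0],[0,0,0]],
    [[0,-0.8,0],[0,0,0]],
    [[0,-0.8,0],[0,0,0]]
  ]
}}

```text
time_s: 10.52
tcp_pos: [0.4628, -0.107, 0.0244]
eef_rot: [180.0, 0.0, -2.4]
contact_force: [-2.3, -3.0, -0.2]
gripper_width: 0.0004
gripper_force: 1.7
```

```bash
cat >> h.py <<'E'
def line(w):
    """pencil line in wrist picture -> world points at z=.066; platen black edges"""
    g=cv2.cvtColor(w["image"],cv2.COLOR_BGR2GRAY)
    return g
E
python3 - <<'E'
from h import *
np.set_printoptions(precision=4,suppress=True,linewidth=200)
s=r.get_state(); print(s["tcp_pos"],s["contact_force"])
w=cap("wrist"); cv2.imwrite("pics/w3.png",w["image"])
g=cv2.cvtColor(w["image"],cv2.COLOR_BGR2GRAY).astype(int)
for row in (20,80,140,200,230): print(row,g[row,::8])
E
```

```text
[ 0.4628 -0.107   0.0244] [-2.3349 -3.0113 -0.1803]
20 [228 230 230 230 186 231 232 231 232 233 233 233 233 233 234 233 233 234 235 234 235 234 148  66  50  52  53  54  53  55 162 236 236 236 181 171 178 177 182 179 182 183 174 168 172 169 165 170 176
 172 173 178 165 170 173 171 172 169 168 168 168 171 163 167 134  53  51  51  77 199]
80 [232 232 233 233 234 233 235 235 234 235 235 236 236 236 236 237 236 237 237 237 237 237 236 235 148  83  64  56  48  45  18 238 238 238 185 182 182 180 177 177 175 178 177 175 178 178 172 179 174
 173 171 169 173 176 171 168 168 166 168 165 170 168 170 172 167 166 157  58  60  57]
140 [234 234 235 235 235 235 235 236 236 153 237 237 238 238 237 238 238 238 239 238 238 238 238 237 238 238 115  39  39  40  27 166 239 238 154 158 161 159 156 175 176 181 181 181 180 164 159 157 161
 153 159 177 178 181 176 186 176 178 176 182 174 171 173 178 177 173 175 177 170 163]
200 [233 234 235 235 235 236 235 235 236 236 176 162  70 173 218 236 236 235 236 236 237 238 239 238 167 167 168 172  81  22  21 144 141 138  83  82  84  84  83  87 101 103 102 103  99  82  83 100  93
  95 103 114 120 115 115 180 174 175 176 174 175 180 175 170 177 182 173 168 173 171]
230 [234 234 234 232 230 229 232 233 236 234 143 145 150 147 149 157 158 157 153 152 150 149 150 151 147 151 153 145 149  69  23 141 138 139  85  84  83  97  94  96  96  78  85  81  84  85  84  96  98
  95 121 113 118 118 116 184 180 181 172 172 180 182 181 177 176 172 174 174 180 177]
```

```bash
cat >> h.py <<'E'
PX=.538
def meas(w,show=False):
    im=w["image"]; g=cv2.cvtColor(im,cv2.COLOR_BGR2GRAY)
    bh=cv2.morphologyEx(g,cv2.MORPH_BLACKHAT,np.ones((1,9),np.uint8)).astype(float)
    L=[];P=[]
    for row in range(6,236,4):
        x=g[row].astype(int); 
        # platen right edge: last column of dark run (<75) adjoining jump >60 ... take dark run of len>=4 right of blank
        dark=x<90
        runs=[];c0=None
        for c in range(560):
            if dark[c] and c0 is None:c0=c
            if not dark[c] and c0 is not None: runs.append((c0,c));c0=None
        b=[q for q in runs if q[1]-q[0]>=6]
        for q in runs:
            if q[1]-q[0]<=5 and min(x[max(q[0]-8,0)],x[min(q[1]+7,559)])>125 : L.append((row,(q[0]+q[1]-1)/2))
        for q in b: P.append((row,q[0],q[1]))
    return np.array(L),P
def fit(pts,n=40,tol=1.5):
    pts=np.array(pts,float);best=None;rg=np.random.default_rng(0)
    for _ in range(300):
        a,b=pts[rg.choice(len(pts),2,replace=False)]
        if abs(a[0]-b[0])<30: continue
        k=(b[1]-a[1])/(b[0]-a[0]); m=abs(pts[:,1]-a[1]-k*(pts[:,0]-a[0]))<tol
        if best is None or m.sum()>best.sum(): best=m
    q=np.polyfit(pts[best,0],pts[best,1],1); return q,best.sum()
E
python3 - <<'E'
from h import *
np.set_printoptions(precision=4,suppress=True,linewidth=200)
w=cap("wrist"); L,P=meas(w)
print(L.tolist()); print(P)
E
```

```text
[[6.0, 25.0], [14.0, 28.0], [22.0, 31.0], [30.0, 34.0], [38.0, 37.0], [46.0, 40.0], [122.0, 270.0], [126.0, 270.0], [198.0, 95.5], [202.0, 97.0], [206.0, 98.5], [210.0, 99.5], [214.0, 101.5], [218.0, 103.0], [222.0, 104.0], [226.0, 105.5], [230.0, 107.0], [234.0, 108.5]]
[(6, 176, 239), (6, 519, 546), (10, 177, 239), (10, 518, 545), (14, 178, 239), (14, 518, 545), (18, 179, 239), (18, 517, 545), (22, 180, 239), (22, 518, 545), (26, 181, 240), (26, 518, 545), (30, 182, 240), (30, 518, 545), (34, 183, 240), (34, 517, 545), (38, 184, 240), (38, 517, 546), (42, 185, 240), (42, 518, 547), (46, 186, 240), (46, 519, 547), (50, 187, 240), (50, 519, 548), (54, 188, 241), (54, 521, 549), (58, 189, 241), (58, 521, 551), (62, 190, 241), (62, 524, 553), (66, 191, 241), (66, 523, 555), (70, 192, 241), (70, 527, 557), (74, 193, 241), (78, 194, 241), (82, 195, 241), (86, 196, 241), (90, 197, 242), (94, 198, 242), (98, 199, 242), (102, 200, 242), (106, 201, 242), (110, 202, 242), (114, 203, 242), (118, 204, 242), (122, 205, 243), (126, 206, 243), (130, 207, 243), (134, 208, 243), (138, 209, 243), (14
[... 197 characters left out ...]
0), (186, 221, 245), (186, 271, 288), (186, 356, 376), (190, 222, 245), (190, 270, 288), (190, 356, 376), (194, 223, 245), (194, 270, 291), (194, 302, 312), (194, 353, 376), (198, 224, 245), (198, 270, 312), (198, 353, 376), (202, 225, 245), (202, 271, 312), (202, 353, 375), (206, 226, 245), (206, 271, 313), (206, 353, 375), (210, 226, 245), (210, 271, 310), (210, 352, 375), (214, 227, 245), (214, 271, 310), (214, 352, 374), (218, 228, 245), (218, 271, 292), (218, 352, 375), (222, 229, 246), (222, 271, 293), (222, 311, 319), (222, 326, 375), (226, 230, 246), (226, 271, 293), (226, 326, 375), (230, 231, 246), (230, 271, 294), (230, 326, 374), (234, 232, 246), (234, 271, 294), (234, 326, 374)]
```

Emit:
{"name": "move_arm", "arguments": {
  "targets": [
    [[0,-0.2,0],[0,0,0]],
    [[0,-0.4,0],[0,0,0]],
    [[0,-0.6,0],[0,0,0]],
    [[0,-0.8,0],[0,0,0]],
    [[0,-0.8,0],[0,0,0]]
  ]
}}

```text
time_s: 11.25
tcp_pos: [0.4638, -0.0987, 0.0244]
eef_rot: [-180.0, -0.0, -2.4]
contact_force: [-1.0, -2.5, -0.6]
gripper_width: 0.001
gripper_force: 1.3
```

```bash
cat >> h.py <<'E'
def report(nm="wrist"):
    w=cap(nm); L,P=meas(w)
    Lf,nl=fit([p for p in L if p[1]<240 or True]); 
    E=[(p[0],p[2]-.5) for p in P if p[2]<400]; Ef,ne=fit(E)
    W=lambda f,row,z: at(w,row,np.polyval(f,row),z)[:2]
    l0,l1=W(Lf,10,.066),W(Lf,230,.066); e0,e1=W(Ef,10,.046),W(Ef,200,.046)
    ux=(e0-e1)/np.linalg.norm(e0-e1); uy=np.array([-ux[1],ux[0]])
    o=e1+uy*.075; # platen centre line
    o=o+ux*((np.array([PX,-.0318])-o)@ux)
    q=lambda p:np.array([(p-o)@ux,(p-o)@uy])*1000
    a,b=q(l1),q(l0); k=(b[1]-a[1])/(b[0]-a[0]); yn=a[1]+k*(-100-a[0]); yf=a[1]+k*(100-a[0])
    s=r.get_state()
    print("t",round(s["time_s"],2),"nl,ne",nl,ne,"platen centre",np.round(o,4),"yaw",np.round(np.degrees(np.arctan2(ux[1],ux[0])),2),"line rel platen near,far mm",round(yn,1),round(yf,1),"F",np.round(s["contact_force"],1),np.round(s["tcp_pos"],4))
E
python3 -c "
from h import *
report()"
```

```text
t 11.3 nl,ne 9 58 platen centre [ 0.5385 -0.0202] yaw -2.47 line rel platen near,far mm -11.9 14.2 F [-0.7 -3.6 -0.8] [ 0.4637 -0.0988  0.0244]
```

Emit:
{"name": "move_arm", "arguments": {
  "targets": [
    [[0,-0.2,0],[0,0,0]],
    [[0,-0.4,0],[0,0,0]],
    [[0,-0.6,0],[0,0,0]],
    [[0,-0.7,0],[0,0,0]],
    [[0,-0.7,0],[0,0,0]]
  ]
}}

```text
time_s: 11.92
tcp_pos: [0.464, -0.0919, 0.0245]
eef_rot: [-180.0, -0.0, -2.4]
contact_force: [-2.0, -1.8, -1.2]
gripper_width: 0.0003
gripper_force: 1.2
```

```bash
python3 - <<'E'
s=open("h.py").read()
s=s.replace("        for q in b: P.append","        for c in np.where((bh[row]>25))[0]:\n            if 8<c<552 and min(x[c-7],x[c+7])>120 and bh[row,c]>=bh[row,c-4:c+5].max(): L.append((row,c))\n        for q in b: P.append")
open("h.py","w").write(s)
E
python3 -c "
from h import *
report()"
```

```text
t 11.97 nl,ne 71 58 platen centre [ 0.5385 -0.0205] yaw -2.35 line rel platen near,far mm -3.7 13.5 F [-1.8 -1.9 -0.3] [ 0.464  -0.0919  0.0245]
```

Emit:
{"name": "move_arm", "arguments": {
  "targets": [
    [[0,-0.1,0],[0,0,0]],
    [[0,-0.2,0],[0,0,0]],
    [[0,-0.23,0],[0,0,0]],
    [[0,-0.23,0],[0,0,0]]
  ]
}}

```text
time_s: 12.48
tcp_pos: [0.464, -0.0897, 0.0245]
eef_rot: [180.0, 0.0, -2.4]
contact_force: [-1.3, -2.6, -0.6]
gripper_width: 0.0004
gripper_force: 1.3
```

```bash
python3 -c "
from h import *
report()"
```

```text
t 12.53 nl,ne 73 58 platen centre [ 0.5385 -0.0202] yaw -2.35 line rel platen near,far mm -1.9 13.4 F [-1.9 -2.5 -1.9] [ 0.464  -0.0897  0.0245]
```

Emit:
{"name": "move_arm", "arguments": {
  "targets": [
    [[0,0.3,0],[0,0,0]],
    [[0,0.7,0],[0,0,0]],
    [[0,1.1,0],[0,0,0]],
    [[0,1.5,0],[0,0,0]],
    [[0,3.5,0],[0,0,0]]
  ]
}}

```text
time_s: 13.15
tcp_pos: [0.463, -0.1246, 0.0246]
eef_rot: [-180.0, -0.0, -2.3]
contact_force: [-0.2, -0.6, -0.4]
gripper_width: 0.0004
gripper_force: 0.0
```

Emit:
{"name": "move_arm", "arguments": {
  "targets": [
    [[0,0,-3],[0,0,0]],
    [[0,0,-8],[0,0,0]],
    [[4,-5,-8],[0,0,0]],
    [[8,-10,-8],[0,0,0]],
    [[12,-15,-8],[0,0,0]]
  ]
}}

```text
time_s: 13.78
tcp_pos: [0.5871, 0.018, 0.105]
eef_rot: [-180.0, -0.1, -2.4]
contact_force: [1.5, -0.7, 1.4]
gripper_width: 0.0005
gripper_force: 0.0
```

Emit:
{"name": "move_arm", "arguments": {
  "targets": [
    [[2.6,-5.6,0],[0,0,0]],
    [[2.6,-5.6,0],[0,0,0]]
  ]
}}

```text
time_s: 14.02
tcp_pos: [0.616, 0.0748, 0.1036]
eef_rot: [180.0, -0.0, -2.2]
contact_force: [-0.9, -0.2, -0.3]
gripper_width: 0.0001
gripper_force: 0.0
```

```bash
python3 -c "
from h import *
print(r.get_state()['tcp_pos'],r.get_state()['contact_force'])
c=cap('top')
for l in ('blank_near','blank_far'): print(l,[(round(q['score'],2),at(c,*q['location'],.056).round(4)) for q in pinpoint(l,'top')[:2]])"
```

```text
[0.61596494 0.07484182 0.1036176 ] [-0.86648688 -0.24792545 -0.2929574 ]
blank_near [(0.78, array([ 0.4665, -0.0322,  0.056 ]))]
blank_far [(0.91, array([ 0.6492, -0.0158,  0.056 ])), (0.46, array([0.267 , 0.4128, 0.056 ]))]
```

```bash
python3 -c "
from h import *
print(r.get_state()['joints'])"
```

```text
[ 2.47052748e+01  1.95194749e+01 -1.39877625e+01 -1.25753148e-02
 -5.65471433e+01  6.28944659e+01]
```

Emit:
{"name": "move_arm", "arguments": {
  "targets": [
    [[0,0,0],[0,0,0.18]],
    [[0,0,0],[0,0,0.36]],
    [[0,0,0],[0,0,0.54]],
    [[0,0,0],[0,0,0.72]],
    [[0,0,0],[0,0,0.9]]
  ]
}}

```text
time_s: 14.8
tcp_pos: [0.6135, 0.0701, 0.1049]
eef_rot: [-180.0, -0.0, -54.4]
contact_force: [-0.1, 0.1, -0.4]
gripper_width: 0.0005
gripper_force: 0.0
```

Emit:
{"name": "move_arm", "arguments": {
  "targets": [
    [[0,0,0],[0,0,0.18]],
    [[0,0,0],[0,0,0.36]],
    [[0,0,0],[0,0,0.54]],
    [[0,0,0],[0,0,0.72]],
    [[0,0,0],[0,0,0.9]]
  ]
}}

```text
time_s: 15.42
tcp_pos: [0.6136, 0.07, 0.1049]
eef_rot: [-180.0, 0.0, -106.0]
contact_force: [-0.1, -0.3, -0.5]
gripper_width: 0.0001
gripper_force: 0.0
```

Emit:
{"name": "move_arm", "arguments": {
  "targets": [
    [[0,0,0],[0,0,0.18]],
    [[0,0,0],[0,0,0.36]],
    [[0,0,0],[0,0,0.54]],
    [[0,0,0],[0,0,0.72]],
    [[0,0,0],[0,0,0.9]]
  ]
}}

```text
time_s: 16.05
tcp_pos: [0.6135, 0.07, 0.1049]
eef_rot: [180.0, 0.0, -157.5]
contact_force: [0.7, -0.5, -0.8]
gripper_width: 0.0003
gripper_force: 0.0
```

Emit:
{"name": "move_arm", "arguments": {
  "targets": [
    [[0,0,0],[0,0,0.18]],
    [[0,0,0],[0,0,0.36]],
    [[0,0,0],[0,0,0.44]],
    [[0,0,0],[0,0,0.44]]
  ]
}}

```text
time_s: 16.55
tcp_pos: [0.6137, 0.0703, 0.1049]
eef_rot: [180.0, 0.0, 177.6]
contact_force: [0.6, -0.5, -0.3]
gripper_width: 0.0007
gripper_force: 0.0
```

```bash
python3 -c "
from h import *
s=r.get_state();print(s['tcp_pos'],s['eef_rot'],s['joints'])
w=cap('wrist')
for l,z in (('blank_near',.056),('blank_far',.056),('index_near',.058),('index_far',.058)): print(l,[(round(q['score'],2),np.round(q['location']),at(w,*q['location'],z).round(4)) for q in pinpoint(l,'wrist')[:2]])
report()"
```

```text
[0.61370996 0.07027621 0.10487364] [1.79986083e+02 2.35308215e-02 1.77631363e+02] [ 2.46204700e+01  1.94287709e+01 -1.40036709e+01 -2.06515870e-03
 -5.65402741e+01 -1.16987966e+02]
blank_near []
blank_far [(0.68, array([262., 163.]), array([ 0.6452, -0.0207,  0.056 ]))]
index_near []
index_far [(0.78, array([278., 149.]), array([ 0.6571, -0.0329,  0.058 ]))]
t 16.85 nl,ne 59 58 platen centre [ 0.5381 -0.0286] yaw 177.46 line rel platen near,far mm -12.8 4.1 F [0.9 0.1 0.5] [0.614  0.0714 0.1045]
```

Emit:
{"name": "move_arm", "arguments": {
  "targets": [
    [[-0.4,0,3],[0,0,0]],
    [[-0.8,0,6.5],[0,0,0]],
    [[-0.8,0,8],[0,0,0]],
    [[-0.8,0,8],[0,0,0]],
    [[-0.8,-0.5,8],[0,0,0]]
  ]
}}

```text
time_s: 17.48
tcp_pos: [0.6227, 0.0665, 0.0257]
eef_rot: [180.0, 0.1, 177.7]
contact_force: [0.3, -0.2, 0.7]
gripper_width: 0.0005
gripper_force: 0.0
```

Emit:
{"name": "move_arm", "arguments": {
  "targets": [
    [[0,-0.25,0],[0,0,0]],
    [[0,-0.5,0],[0,0,0]],
    [[0,-0.75,0],[0,0,0]],
    [[0,-1.0,0],[0,0,0]],
    [[0,-1.2,0],[0,0,0]]
  ]
}}

```text
time_s: 18.1
tcp_pos: [0.6214, 0.0541, 0.0245]
eef_rot: [-180.0, 0.0, 177.7]
contact_force: [-0.1, 0.6, 0.2]
gripper_width: 0.0002
gripper_force: 0.0
```

Emit:
{"name": "move_arm", "arguments": {
  "targets": [
    [[0,-0.2,0],[0,0,0]],
    [[0,-0.4,0],[0,0,0]],
    [[0,-0.6,0],[0,0,0]],
    [[0,-0.8,0],[0,0,0]],
    [[0,-0.8,0],[0,0,0]]
  ]
}}

```text
time_s: 18.73
tcp_pos: [0.621, 0.0462, 0.0244]
eef_rot: [180.0, 0.0, 177.7]
contact_force: [0.5, 1.2, 0.4]
gripper_width: 0.0006
gripper_force: 0.7
```

```bash
python3 -c "
from h import *
report()"
```

```text
t 18.77 nl,ne 62 58 platen centre [ 0.5379 -0.034 ] yaw 177.52 line rel platen near,far mm -12.9 2.7 F [ 0.1  1.9 -0.9] [0.6211 0.0463 0.0244]
```

Emit:
{"name": "move_arm", "arguments": {
  "targets": [
    [[0,-0.2,0],[0,0,0]],
    [[0,-0.4,0],[0,0,0]],
    [[0,-0.6,0],[0,0,0]],
    [[0,-0.8,0],[0,0,0]],
    [[0,-0.8,0],[0,0,0]]
  ]
}}

```text
time_s: 19.4
tcp_pos: [0.6211, 0.0382, 0.0246]
eef_rot: [180.0, 0.0, 177.7]
contact_force: [1.0, 2.1, -0.7]
gripper_width: 0.0005
gripper_force: 1.2
```

Emit:
{"name": "move_arm", "arguments": {
  "targets": [
    [[0,-0.2,0],[0,0,0]],
    [[0,-0.4,0],[0,0,0]],
    [[0,-0.5,0],[0,0,0]],
    [[0,-0.5,0],[0,0,0]]
  ]
}}

```text
time_s: 19.9
tcp_pos: [0.6207, 0.0332, 0.0246]
eef_rot: [180.0, 0.0, 177.7]
contact_force: [2.7, 2.3, 0.7]
gripper_width: 0.0006
gripper_force: 1.5
```

```bash
python3 -c "
from h import *
report()"
```

```text
t 19.95 nl,ne 61 58 platen centre [ 0.5377 -0.0399] yaw 177.85 line rel platen near,far mm -5.2 1.1 F [ 3.4  2.4 -0. ] [0.6207 0.0333 0.0246]
```

Emit:
{"name": "move_arm", "arguments": {
  "targets": [
    [[0,-0.15,0],[0,0,0]],
    [[0,-0.3,0],[0,0,0]],
    [[0,-0.4,0],[0,0,0]],
    [[0,-0.4,0],[0,0,0]]
  ]
}}

```text
time_s: 20.45
tcp_pos: [0.6205, 0.0292, 0.0246]
eef_rot: [180.0, 0.0, 177.7]
contact_force: [2.7, 3.2, 0.2]
gripper_width: 0.0005
gripper_force: 1.8
```

```bash
python3 -c "
from h import *
report()"
```

```text
t 20.5 nl,ne 68 58 platen centre [ 0.5375 -0.042 ] yaw 177.48 line rel platen near,far mm -3.8 1.7 F [2.8 3.4 1.2] [0.6205 0.0292 0.0246]
```

Emit:
{"name": "move_arm", "arguments": {
  "targets": [
    [[0,-0.15,0],[0,0,0]],
    [[0,-0.3,0],[0,0,0]],
    [[0,-0.3,0],[0,0,0]]
  ]
}}

```text
time_s: 20.88
tcp_pos: [0.6204, 0.0262, 0.0246]
eef_rot: [180.0, 0.0, 177.7]
contact_force: [3.4, 4.4, 1.3]
gripper_width: 0.0003
gripper_force: 2.0
```

```bash
python3 -c "
from h import *
report()"
```

```text
t 20.93 nl,ne 61 58 platen centre [ 0.5375 -0.0434] yaw 177.65 line rel platen near,far mm -1.7 1.2 F [2.7 3.7 1.7] [0.6204 0.0262 0.0245]
```

Emit:
{"name": "move_arm", "arguments": {
  "targets": [
    [[0,0.3,0],[0,0,0]],
    [[0,0.7,0],[0,0,0]],
    [[0,1.1,0],[0,0,0]],
    [[0,1.5,0],[0,0,0]],
    [[0,3.5,0],[0,0,0]]
  ]
}}

```text
time_s: 21.55
tcp_pos: [0.621, 0.0608, 0.0241]
eef_rot: [-180.0, -0.1, 177.6]
contact_force: [-0.9, 0.7, 0.3]
gripper_width: 0.0002
gripper_force: 0.0
```

Emit:
{"name": "move_arm", "arguments": {
  "targets": [
    [[0,0,-5],[0,0,0]],
    [[0,0,-11],[0,0,0]],
    [[1,-3,-17],[0,0,0]],
    [[2,-6,-22],[0,0,0]],
    [[2.4,-9.2,-27],[0,0,0]]
  ]
}}

```text
time_s: 22.18
tcp_pos: [0.5931, -0.0296, 0.2966]
eef_rot: [180.0, 0.0, 177.7]
contact_force: [1.7, -0.8, 1.0]
gripper_width: 0.0007
gripper_force: 0.0
```

Emit:
{"name": "move_arm", "arguments": {
  "targets": [
    [[0,-0.5,-0.5],[0,0,0]],
    [[0,-0.5,-0.5],[0,0,0]],
    [[0,-0.5,-0.5],[0,0,0]],
    [[0,-0.5,-0.5],[0,0,0]]
  ]
}}

```text
time_s: 22.68
tcp_pos: [0.5934, -0.034, 0.298]
eef_rot: [-180.0, -0.1, 177.7]
contact_force: [0.4, -0.7, -0.1]
gripper_width: 0.0008
gripper_force: 0.0
```

```bash
python3 - <<'E'
from h import *
s=r.get_state();print(s['tcp_pos'],s['qd'].round(1),s['time_s'])
w=cap('wrist'); w=cap('wrist')
for l,z in (('blank_near',.056),('blank_far',.056),('index_near',.058),('index_far',.058)): print(l,[(round(q['score'],2),np.round(q['location'],1),at(w,*q['location'],z).round(4)) for q in pinpoint(l,'wrist')[:2]])
L,P=meas(w); f,n=fit(L); print("line",f,n,[at(w,rw,np.polyval(f,rw),.066).round(4) for rw in (60,180)])
i=w["image"]; x0=int(np.polyval(f,100)); print(x0)
cv2.imwrite("pics/w5.png",i)
a=cv2.resize(i[0:90,x0-60:x0+60],(800,600),interpolation=cv2.INTER_CUBIC); b=cv2.resize(i[160:250,x0-60:x0+60],(800,600),interpolation=cv2.INTER_CUBIC)
cv2.imwrite("pics/w5c.png",np.hstack([a[:,:,:],b])[:, :][:, ::2][:600])
E
```

```text
[ 0.5934026  -0.03404817  0.29797413] [-0.1 -0.2  0.4  0.1 -0.1  0.1] 22.675
blank_near [(0.61, array([ 44.5, 278.7]), array([ 0.4452, -0.0289,  0.056 ]))]
blank_far [(0.55, array([207.8, 282.5]), array([ 0.6438, -0.0318,  0.056 ])), (0.16, array([144.6, 539.2]), array([0.5733, 0.2951, 0.056 ]))]
index_near [(0.58, array([ 17.2, 281.1]), array([ 0.4175, -0.025 ,  0.058 ]))]
index_far [(0.61, array([218.8, 283.3]), array([ 0.6586, -0.0313,  0.058 ])), (0.45, array([144.7, 541.5]), array([0.5732, 0.2965, 0.058 ]))]
line [3.50031114e-03 2.80853630e+02] 45 [array([ 0.4631, -0.0269,  0.066 ]), array([ 0.6037, -0.0317,  0.066 ])]
281
```

View pics/w5c.png

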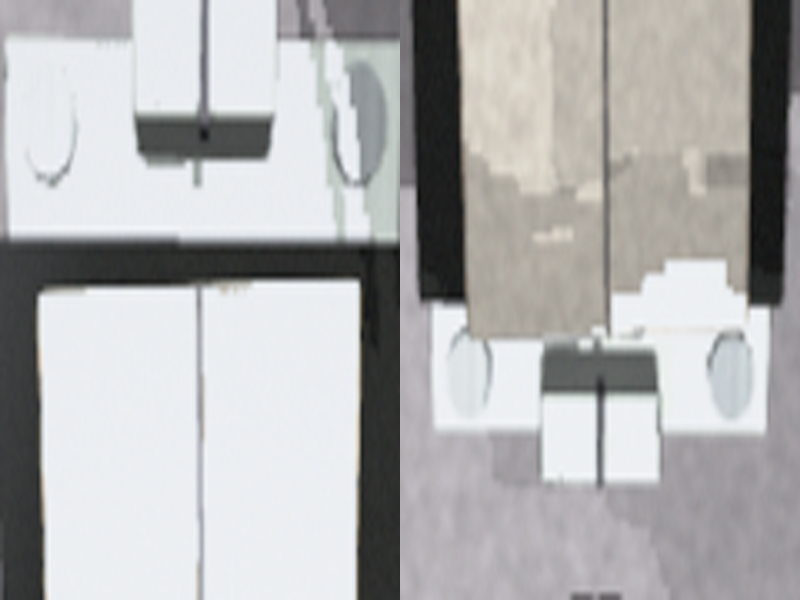

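The picture shows the blank nearly in line. At left (near end) the line ends at (199,290) and the blade is at (203,0–112). At right (far end) the line ends at (606,330) and the blade is at (600,390–485).

```bash
python3 - <<'E'
from h import *
w=cap('wrist'); g=cv2.cvtColor(w["image"],cv2.COLOR_BGR2GRAY).astype(float)
def sub(row,c,k=5):
    s=255-g[int(row),c-k:c+k+1]; s=np.clip(s-np.percentile(s,50)-8,0,None); return (s*np.arange(c-k,c+k+1)).sum()/s.sum()
bn=[(rw,sub(rw,282)) for rw in (4,7,10,13,15)]; bf=[(rw,sub(rw,281)) for rw in (221,224,227,230)]
ln=[(rw,sub(rw,281)) for rw in range(46,76,5)]; lf=[(rw,sub(rw,282)) for rw in range(168,207,6)]
print(bn,bf,ln,lf,sep="\n")
B=np.array([at(w,*p,.058)[:2] for p in bn+bf]); Q=np.array([at(w,*p,.066)[:2] for p in ln+lf])
kb=np.polyfit(B[:,0],B[:,1],1); kl=np.polyfit(Q[:,0],Q[:,1],1)
print("blade yaw",np.degrees(np.arctan(kb[0])),"resid",(B[:,1]-np.polyval(kb,B[:,0])).round(4), "line yaw",np.degrees(np.arctan(kl[0])))
print("dy near,far mm",[(np.polyval(kl,x)-np.polyval(kb,x))*1000 for x in (.438,.638)])
print("blank ends x",at(w,43.5,281,.066),at(w,209.5,282.5,.066)); print("blade inner",at(w,17,282,.058),at(w,218.5,281,.058)); print("blade outer",at(w,232.7,281,.058), "platen ends",at(w,36,281,.046),at(w,205,350,.046))
b=recognise("vac_button_top","wrist"); print(b)
E
```

```text
[(4, np.float64(281.9460580912863)), (7, np.float64(281.9715447154472)), (10, np.float64(281.95081967213116)), (13, np.float64(281.962962962963)), (15, np.float64(281.62015503875966))]
[(221, np.float64(280.9268292682927)), (224, np.float64(280.9912663755459)), (227, np.float64(280.95215311004785)), (230, np.float64(280.86175115207374))]
[(46, np.float64(280.3240740740741)), (51, np.float64(280.69026548672565)), (56, np.float64(280.716814159292)), (61, np.float64(280.8134328358209)), (66, np.float64(280.89130434782606)), (71, np.float64(280.82278481012656))]
[(168, np.float64(282.50967741935483)), (174, np.float64(282.4594594594595)), (180, np.float64(282.5052631578947)), (186, np.float64(282.61764705882354)), (192, np.float64(282.7325581395349)), (198, np.float64(282.88235294117646)), (204, np.float64(282.72463768115944))]
blade yaw -2.4763027608339363 resid [ 0.      0.0001  0.0001  0.0001 -0.0003 -0.      0.0001  0.     -0.0001] line yaw -1.3131484941491967
dy near,far mm [np.float64(-1.640941696851389), np.float64(2.423816026185625)]
blank ends x [ 0.44637776 -0.02654585  0.066     ] [ 0.64399414 -0.03228361  0.066     ]
blade inner [ 0.41787084 -0.02426101  0.058     ] [ 0.65910271 -0.03480303  0.058     ]
blade outer [ 0.67956746 -0.03560105  0.058     ] platen ends [ 0.43514725 -0.02601309  0.046     ] [0.64752607 0.06014946 0.046     ]
[{'box': [490.1, 245.3, 515.7, 269.4], 'score': 0.91}, {'box': [525.4, 130.9, 552.0, 155.7], 'score': 0.79}, {'box': [0.0, 0.0, 54.0, 63.8], 'score': 0.36}]
```

Far end is +2.4 mm, near end −1.6 mm, lengthwise +6.7 mm: all inside the limits but thin at the far end. One more light tap there.

Emit:
{"name": "move_arm", "arguments": {
  "targets": [
    [[-1,5,4],[0,0,0]],
    [[-2.4,9.6,9],[0,0,0]],
    [[-2.4,9.6,15],[0,0,0]],
    [[-2.4,9.6,21],[0,0,0]],
    [[-2.4,9.6,25],[0,0,0]]
  ]
}}

```text
time_s: 23.7
tcp_pos: [0.6203, 0.0601, 0.0465]
eef_rot: [-179.9, -0.1, 177.7]
contact_force: [0.3, 0.2, 0.9]
gripper_width: 0.0005
gripper_force: 0.0
```

Emit:
{"name": "move_arm", "arguments": {
  "targets": [
    [[0,0,2],[0,0,0]],
    [[0,0,2.4],[0,0,0]],
    [[0,0,2.4],[0,0,0]]
  ]
}}

```text
time_s: 24.08
tcp_pos: [0.6222, 0.0603, 0.0261]
eef_rot: [180.0, 0.0, 177.7]
contact_force: [0.1, 0.6, 0.6]
gripper_width: 0.0006
gripper_force: 0.0
```

Emit:
{"name": "move_arm", "arguments": {
  "targets": [
    [[0,-0.5,0],[0,0,0]],
    [[0,-1.0,0],[0,0,0]],
    [[0,-1.5,0],[0,0,0]],
    [[0,-1.8,0],[0,0,0]],
    [[0,-2.0,0],[0,0,0]]
  ]
}}

```text
time_s: 24.7
tcp_pos: [0.6208, 0.04, 0.0255]
eef_rot: [180.0, 0.0, 177.7]
contact_force: [-1.0, 2.0, 0.6]
gripper_width: 0.0007
gripper_force: 0.8
```

Emit:
{"name": "move_arm", "arguments": {
  "targets": [
    [[0,-0.25,0],[0,0,0]],
    [[0,-0.5,0],[0,0,0]],
    [[0,-0.75,0],[0,0,0]],
    [[0,-1.0,0],[0,0,0]],
    [[0,-1.2,0],[0,0,0]]
  ]
}}

```text
time_s: 25.32
tcp_pos: [0.6205, 0.0284, 0.0255]
eef_rot: [180.0, 0.0, 177.7]
contact_force: [1.2, 3.2, -0.3]
gripper_width: 0.0005
gripper_force: 1.6
```

```bash
python3 -c "
from h import *
report()"
```

```text
t 25.38 nl,ne 64 58 platen centre [ 0.5376 -0.0409] yaw 177.58 line rel platen near,far mm -1.5 1.3 F [ 0.7  2.8 -1. ] [0.6207 0.0282 0.0255]
```

Emit:
{"name": "move_arm", "arguments": {
  "targets": [
    [[0,-0.2,0],[0,0,0]],
    [[0,-0.4,0],[0,0,0]],
    [[0,-0.4,0],[0,0,0]]
  ]
}}

```text
time_s: 25.75
tcp_pos: [0.6207, 0.0242, 0.0256]
eef_rot: [180.0, 0.0, 177.7]
contact_force: [3.2, 3.5, 0.0]
gripper_width: 0.0007
gripper_force: 1.6
```

```bash
python3 -c "
from h import *
report()"
```

```text
t 25.8 nl,ne 64 58 platen centre [ 0.5376 -0.0402] yaw 177.56 line rel platen near,far mm 3.8 1.0 F [ 2.7  4.1 -1.1] [0.6206 0.0243 0.0255]
```

It slipped further than wanted (far end now about −3 mm). I'll release and measure from above.

Emit:
{"name": "move_arm", "arguments": {
  "targets": [
    [[0,0.3,0],[0,0,0]],
    [[0,0.7,0],[0,0,0]],
    [[0,1.1,0],[0,0,0]],
    [[0,1.5,0],[0,0,0]],
    [[0,3.5,0],[0,0,0]]
  ]
}}

```text
time_s: 26.42
tcp_pos: [0.6212, 0.0591, 0.0253]
eef_rot: [-180.0, -0.0, 177.6]
contact_force: [-0.5, 1.1, 0.0]
gripper_width: 0.0005
gripper_force: 0.0
```

Emit:
{"name": "move_arm", "arguments": {
  "targets": [
    [[0,0,-5],[0,0,0]],
    [[0,0,-11],[0,0,0]],
    [[1,-3,-17],[0,0,0]],
    [[2,-6,-22],[0,0,0]],
    [[2.4,-9.2,-27.3],[0,0,0]]
  ]
}}

```text
time_s: 27.05
tcp_pos: [0.5932, -0.0308, 0.2993]
eef_rot: [180.0, 0.0, 177.7]
contact_force: [1.5, 0.4, -0.8]
gripper_width: 0.0005
gripper_force: 0.0
```

Emit:
{"name": "move_arm", "arguments": {
  "targets": [
    [[0,0,0],[0,0,0]],
    [[0,0,0],[0,0,0]],
    [[0,0,0],[0,0,0]]
  ]
}}

```text
time_s: 27.42
tcp_pos: [0.5935, -0.0302, 0.2956]
eef_rot: [-180.0, -0.1, 177.7]
contact_force: [-0.3, -0.8, 0.3]
gripper_width: 0.0007
gripper_force: 0.0
```

```bash
cat >> h.py <<'E'
def wide():
    w=cap('wrist'); g=cv2.cvtColor(w["image"],cv2.COLOR_BGR2GRAY).astype(float)
    def sub(row,c,k=6):
        c=int(round(c)); s=255-g[int(row),c-k:c+k+1]; s=np.clip(s-np.percentile(s,50)-8,0,None); return (s*np.arange(c-k,c+k+1)).sum()/max(s.sum(),1e-9)
    def px(x,z): y=-.0318-.0432*(x-.5385); return proj(w,[x,y,z])
    S=int(np.sign(px(.6,.06)[1]-px(.5,.06)[1]))
    bl=[];li=[]
    for x in (.406,.409,.412,.664,.667,.670,.673):
        c,rw=px(x,.058); 
        if 0<=rw<250: bl.append((int(rw),sub(rw,c)))
    L,P=meas(w); f,n=fit([p for p in L if 25<p[0]<212])
    rows=[int(px(x,.066)[1]) for x in np.r_[.46:.49:.005,.59:.635:.006]]
    li=[(rw,sub(rw,np.polyval(f,rw),4)) for rw in rows if rw>=0]
    B=np.array([at(w,*p,.058)[:2] for p in bl]); Q=np.array([at(w,*p,.066)[:2] for p in li])
    kb=np.polyfit(B[:,0],B[:,1],1); kl=np.polyfit(Q[:,0],Q[:,1],1)
    print("n",n,"res",((B[:,1]-np.polyval(kb,B[:,0]))*1e3).round(1),((Q[:,1]-np.polyval(kl,Q[:,0]))*1e3).round(1),"yaw",np.degrees(np.arctan(kb[0])).round(2))
    print("dy near,far mm",[round((np.polyval(kl,x)-np.polyval(kb,x))*1000,2) for x in (.445,.645)],"t",r.get_state()["time_s"],r.get_state()["tcp_pos"].round(4))
    return w,g
E
python3 -c "
from h import *
wide()"
```

```text
n 44 res [-0.   0.   0.  -0.1 -0.1  0.1  0.1] [ 0.2  0.  -0.1 -0.1 -0.   0.   0.   0.1  0.1 -0.2 -0.2 -0.   0.1  0.1] yaw -2.51
dy near,far mm [np.float64(-1.68), np.float64(-3.46)] t 27.475 [ 0.5936 -0.0302  0.2956]
```

Now near −1.7, far −3.5 mm. I'll tap the other long edge about 45 mm beyond the centre to bring the far end back about 3.5 mm.

Emit:
{"name": "move_arm", "arguments": {
  "targets": [
    [[0,-5,3],[0,0,0]],
    [[-0.4,-10,8],[0,0,0]],
    [[-0.4,-10,14],[0,0,0]],
    [[-0.4,-10,20],[0,0,0]],
    [[-0.4,-10,25],[0,0,0]]
  ]
}}

```text
time_s: 28.1
tcp_pos: [0.5925, -0.1309, 0.0438]
eef_rot: [-180.0, -0.2, 177.7]
contact_force: [0.5, 0.1, 0.3]
gripper_width: 0.0005
gripper_force: 0.0
```

Emit:
{"name": "move_arm", "arguments": {
  "targets": [
    [[0,0,2],[0,0,0]],
    [[0,0,2],[0,0,0]],
    [[0,0.3,2],[0,0,0]],
    [[0,0.6,2],[0,0,0]],
    [[0,0.9,2],[0,0,0]]
  ]
}}

```text
time_s: 28.72
tcp_pos: [0.595, -0.1216, 0.0283]
eef_rot: [180.0, 0.1, 177.7]
contact_force: [0.4, -0.2, 0.3]
gripper_width: 0.0006
gripper_force: 0.0
```

```bash
python3 - <<'E'
s=open("h.py").read()
s=s.replace('def report(nm="wrist"):','def report(nm="wrist",left=False):').replace("E=[(p[0],p[2]-.5) for p in P if p[2]<400]","E=[(p[0],p[1]-.5) for p in P if p[1]>150] if left else [(p[0],p[2]-.5) for p in P if p[2]<400]").replace("o=e1+uy*.075","o=e1+uy*(-.075 if left else .075)")
open("h.py","w").write(s)
E
python3 - <<'E'
from h import *
report(left=True)
w=cap("wrist");L,P=meas(w)
print(P[::8]); f,n=fit(L); print(f,n); print(fit([(p[0],p[1]) for p in P if p[1]>150]))
E
```

```text
t 28.77 nl,ne 83 58 platen centre [ 0.5381 -0.0298] yaw 177.41 line rel platen near,far mm 2.0 1.2 F [-0.5 -0.4 -0.1] [ 0.5948 -0.1214  0.0281]
[(6, 311, 361), (38, 311, 359), (70, 310, 356), (102, 309, 354), (134, 308, 351), (162, 307, 349), (178, 307, 349), (198, 67, 86), (210, 70, 92), (214, 306, 346), (222, 305, 346), (234, 80, 97)]
[-1.82308081e-01  5.05035897e+02] 100
(array([-2.83613768e-02,  3.11713710e+02]), np.int64(58))
```

Emit:
{"name": "move_arm", "arguments": {
  "targets": [
    [[0,0.3,0.3],[0,0,0]],
    [[0,0.6,0.3],[0,0,0]],
    [[0,0.9,0.3],[0,0,0]],
    [[0,1.2,0.3],[0,0,0]],
    [[0,1.4,0.3],[0,0,0]]
  ]
}}

```text
time_s: 29.45
tcp_pos: [0.5949, -0.1078, 0.0242]
eef_rot: [-180.0, 0.0, 177.7]
contact_force: [-0.1, 0.3, -0.5]
gripper_width: 0.0007
gripper_force: 0.0
```

```bash
python3 -c "
from h import *
report(left=True)"
```

```text
t 29.5 nl,ne 85 50 platen centre [ 0.5381 -0.0295] yaw 177.4 line rel platen near,far mm 2.4 1.5 F [-0.4  0.8 -0.4] [ 0.5949 -0.1077  0.0242]
```

Emit:
{"name": "move_arm", "arguments": {
  "targets": [
    [[0,0.25,0],[0,0,0]],
    [[0,0.5,0],[0,0,0]],
    [[0,0.75,0],[0,0,0]],
    [[0,1.0,0],[0,0,0]],
    [[0,1.0,0],[0,0,0]]
  ]
}}

```text
time_s: 30.12
tcp_pos: [0.5953, -0.098, 0.0242]
eef_rot: [-180.0, -0.0, 177.7]
contact_force: [1.0, -2.3, 0.2]
gripper_width: 0.0005
gripper_force: 1.2
```

```bash
python3 -c "
from h import *
report(left=True)"
```

```text
t 30.18 nl,ne 92 58 platen centre [ 0.5385 -0.0212] yaw 177.24 line rel platen near,far mm 2.3 2.4 F [ 0.6 -2.4 -0.7] [ 0.5953 -0.0981  0.0242]
```

Emit:
{"name": "move_arm", "arguments": {
  "targets": [
    [[0,0.2,0],[0,0,0]],
    [[0,0.4,0],[0,0,0]],
    [[0,0.4,0],[0,0,0]]
  ]
}}

```text
time_s: 30.55
tcp_pos: [0.5957, -0.0939, 0.0242]
eef_rot: [-180.0, 0.0, 177.7]
contact_force: [-0.2, -2.5, -0.9]
gripper_width: 0.0004
gripper_force: 1.5
```

```bash
python3 -c "
from h import *
report(left=True)"
```

```text
t 30.6 nl,ne 89 58 platen centre [ 0.5386 -0.0192] yaw 177.39 line rel platen near,far mm 0.0 2.0 F [ 1.9 -3.1 -1.3] [ 0.5956 -0.094   0.0242]
```

Emit:
{"name": "move_arm", "arguments": {
  "targets": [
    [[0,0.05,0],[0,0,0]],
    [[0,0.1,0],[0,0,0]],
    [[0,0.1,0],[0,0,0]]
  ]
}}

```text
time_s: 30.98
tcp_pos: [0.5956, -0.093, 0.0242]
eef_rot: [180.0, 0.0, 177.7]
contact_force: [1.1, -2.8, -1.3]
gripper_width: 0.0001
gripper_force: 1.6
```

Emit:
{"name": "move_arm", "arguments": {
  "targets": [
    [[0,-0.3,0],[0,0,0]],
    [[0,-0.7,0],[0,0,0]],
    [[0,-1.1,0],[0,0,0]],
    [[0,-1.5,0],[0,0,0]],
    [[0,-3.5,0],[0,0,0]]
  ]
}}

```text
time_s: 31.6
tcp_pos: [0.5941, -0.1281, 0.0242]
eef_rot: [180.0, 0.0, 177.8]
contact_force: [0.1, -1.1, -0.1]
gripper_width: 0.0003
gripper_force: 0.0
```

Emit:
{"name": "move_arm", "arguments": {
  "targets": [
    [[0,0,-5],[0,0,0]],
    [[0,0,-11],[0,0,0]],
    [[0,3,-17],[0,0,0]],
    [[0,6,-22],[0,0,0]],
    [[0.5,9.5,-27.3],[0,0,0]]
  ]
}}

```text
time_s: 32.22
tcp_pos: [0.5927, -0.0341, 0.2978]
eef_rot: [180.0, 0.0, 177.6]
contact_force: [1.0, 0.4, 0.2]
gripper_width: 0.0006
gripper_force: 0.0
```

Emit:
{"name": "move_arm", "arguments": {
  "targets": [
    [[0,0,0],[0,0,0]],
    [[0,0,0],[0,0,0]],
    [[0,0,0],[0,0,0]]
  ]
}}

```text
time_s: 32.6
tcp_pos: [0.5924, -0.0347, 0.2944]
eef_rot: [-180.0, -0.1, 177.6]
contact_force: [-0.4, -1.0, -0.0]
gripper_width: 0.0006
gripper_force: 0.0
```

```bash
python3 - <<'E'
from h import *
w,g=wide()
x0=281
# blank ends along the column 12 px beside the line, z=.066
for c in (268,296): 
    col=g[:,c]; print(c,"rows 30-50",col[30:50].astype(int),"rows 198-220",col[198:220].astype(int))
for q in recognise("vac_button_top","wrist"): print(q["score"],q["box"],at(w,(q["box"][1]+q["box"][3])/2,(q["box"][0]+q["box"][2])/2,.045), w["image"][int((q["box"][1]+q["box"][3])/2)+14,int(min(559,(q["box"][0]+q["box"][2])/2))])
for q in pinpoint("vac_button_top","wrist"): print(q["score"],q["location"],at(w,*q["location"],.045))
E
```

```text
n 44 res [-0.1 -0.   0.1  0.1  0.1 -0.  -0.2] [ 0.   0.   0.  -0.  -0.1 -0.  -0.1 -0.1 -0.1  0.2  0.3 -0.1 -0.1 -0. ] yaw -2.46
dy near,far mm [np.float64(-0.85), np.float64(-0.09)] t 32.65 [ 0.5924 -0.0347  0.2944]
268 rows 30-50 [237 237 236 237 237 237 157  61  48  46  46 155 227 237 238 237 237 237
 237 238] rows 198-220 [175 172 176 177 172 169 169 168 168 167 164 166 165 229 239 176 105  96
  95  94  97  99]
296 rows 30-50 [236 236 237 237 237 236 155  59  46  47  46 170 229 237 237 237 237 237
 237 237] rows 198-220 [171 169 169 170 169 230 238 239 239 239 239 240 230 236 237 193 120  97
  98  97  97  98]
0.96 [495.3, 246.2, 519.0, 270.2] [0.73286528 0.28425124 0.045     ] [ 43  84 142]
0.63 [527.0, 132.3, 559.4, 158.7] [0.57492713 0.30547879 0.045     ] [69 66 66]
0.81 [262.3, 509.4] [0.73946748 0.28847509 0.045     ]
0.74 [145.4, 543.1] [0.57479364 0.30532649 0.045     ]
0.5 [130.5, 280.8] [ 0.54208479 -0.03063227  0.045     ]
```

In line now (near −0.9, far −0.1 mm). Next is the grey button: go over and look from nearer.

Emit:
{"name": "move_arm", "arguments": {
  "targets": [
    [[0,6,0],[0,0,0]],
    [[0,12,0],[0,0,0]],
    [[0,18,0],[0,0,0]],
    [[0,24,2],[0,0,0]],
    [[0,29,4],[0,0,0]]
  ]
}}

```text
time_s: 33.38
tcp_pos: [0.6047, 0.2579, 0.2549]
eef_rot: [-180.0, -0.0, 177.7]
contact_force: [0.6, -0.6, -0.3]
gripper_width: 0.0002
gripper_force: 0.0
```

Emit:
{"name": "move_arm", "arguments": {
  "targets": [
    [[0.4,4.5,5],[0,0,0]],
    [[0.4,4.5,5],[0,0,0]],
    [[0.4,4.5,5],[0,0,0]],
    [[0.4,4.5,5],[0,0,0]]
  ]
}}

```text
time_s: 33.88
tcp_pos: [0.6035, 0.3004, 0.2073]
eef_rot: [179.9, 0.1, 177.6]
contact_force: [0.1, -1.2, -0.1]
gripper_width: 0.0002
gripper_force: 0.0
```

```bash
python3 - <<'E'
from h import *
s=r.get_state(); print(s["tcp_pos"],s["eef_rot"])
w=cap("wrist"); i=w["image"]; cv2.imwrite("pics/w6.png",i)
for q in recognise("vac_button_top","wrist")[:3]: print(q["score"],q["box"])
for q in pinpoint("vac_button_top","wrist")[:3]:
    rw,c=q["location"]; print(q["score"],q["location"],[at(w,rw,c,z).round(4) for z in (.035,.045,.055)], i[int(rw)+25,int(c)])
# radius check
for q in outline_of("vac_button_top","wrist")[:2]: print(q["box"],q["mask"].sum())
c=cap("side")
for q in pinpoint("vac_button_top","side")[:3]: print("side",q["score"],q["location"],[at(c,*q["location"],z).round(4) for z in (.035,.045,.055)])
E
```

```text
[0.60347197 0.30038765 0.20733423] [1.79940987e+02 1.00469692e-01 1.77626897e+02]
0.58 [258.8, 141.7, 288.8, 174.5]
0.72 [157.2, 274.6] [array([0.5762, 0.2968, 0.035 ]), array([0.5747, 0.297 , 0.045 ]), array([0.5732, 0.2972, 0.055 ])] [117 112 109]
[258.6, 139.6, 291.3, 175.7] 800
side 0.66 [131.7, 304.2] [array([0.5826, 0.311 , 0.035 ]), array([0.5797, 0.2992, 0.045 ]), array([0.5768, 0.2873, 0.055 ])]
side 0.53 [126.7, 357.2] [array([0.7466, 0.3021, 0.035 ]), array([0.7416, 0.2904, 0.045 ]), array([0.7366, 0.2787, 0.055 ])]
```

Emit:
{"name": "move_arm", "arguments": {
  "targets": [
    [[1.5,-0.3,3],[0,0,0]],
    [[2.8,-0.5,8],[0,0,0]],
    [[2.8,-0.5,13],[0,0,0]],
    [[2.8,-0.5,16.5],[0,0,0]],
    [[2.8,-0.5,16.5],[0,0,0]]
  ]
}}

```text
time_s: 34.8
tcp_pos: [0.5728, 0.2957, 0.0383]
eef_rot: [-179.8, -0.2, 177.7]
contact_force: [-0.5, 0.3, -0.8]
gripper_width: 0.0003
gripper_force: 0.0
```

Emit:
{"name": "move_arm", "arguments": {
  "targets": [
    [[0,0,0.3],[0,0,0]],
    [[0,0,0.6],[0,0,0]],
    [[0,0,0.9],[0,0,0]],
    [[0,0,1.1],[0,0,0]],
    [[0,0,1.1],[0,0,0]]
  ]
}}

```text
time_s: 35.42
tcp_pos: [0.5744, 0.2972, 0.0299]
eef_rot: [-180.0, -0.0, 177.7]
contact_force: [0.6, -0.3, 0.7]
gripper_width: 0.0005
gripper_force: 0.0
```

Emit:
{"name": "move_arm", "arguments": {
  "targets": [
    [[0,0,0.2],[0,0,0]],
    [[0,0,0.4],[0,0,0]],
    [[0,0,0.6],[0,0,0]],
    [[0,0,0.6],[0,0,0]]
  ]
}}

```text
time_s: 35.92
tcp_pos: [0.5746, 0.2973, 0.024]
eef_rot: [180.0, 0.0, 177.7]
contact_force: [-1.2, -0.6, 4.8]
gripper_width: 0.0007
gripper_force: 2.3
```

Emit:
{"name": "move_arm", "arguments": {
  "targets": [
    [[0,0,0.15],[0,0,0]],
    [[0,0,0.3],[0,0,0]],
    [[0,0,0.3],[0,0,0]],
    [[0,0,0.3],[0,0,0]]
  ]
}}

```text
time_s: 36.42
tcp_pos: [0.5747, 0.2974, 0.0233]
eef_rot: [180.0, 0.1, 177.7]
contact_force: [-7.0, -2.4, 19.0]
gripper_width: 0.0005
gripper_force: 9.9
```

The button is bottomed (19 N, about 6 mm travel). Letting it up.

Emit:
{"name": "move_arm", "arguments": {
  "targets": [
    [[0,0,-0.3],[0,0,0]],
    [[0,0,-0.8],[0,0,0]],
    [[0,0,-1.5],[0,0,0]],
    [[0,0,-4],[0,0,0]],
    [[0,0,-8],[0,0,0]]
  ]
}}

```text
time_s: 37.05
tcp_pos: [0.5733, 0.2965, 0.1]
eef_rot: [-179.9, -0.2, 177.7]
contact_force: [0.4, 0.6, 0.1]
gripper_width: 0.0006
gripper_force: 0.0
```

Emit:
{"name": "move_arm", "arguments": {
  "targets": [
    [[0,-6,-5],[0,0,0]],
    [[0,-12,-10],[0,0,0]],
    [[0,-18,-15],[0,0,0]],
    [[-1,-24,-18],[0,0,0]],
    [[-2,-30,-19],[0,0,0]]
  ]
}}

```text
time_s: 37.67
tcp_pos: [0.5778, 0.0405, 0.2769]
eef_rot: [179.9, 0.1, 177.7]
contact_force: [0.4, -0.2, -0.5]
gripper_width: 0.0003
gripper_force: 0.0
```

Emit:
{"name": "move_arm", "arguments": {
  "targets": [
    [[-0.4,-3.5,0],[0,0,0]],
    [[-0.4,-3.5,0],[0,0,0]],
    [[-0.4,-3.5,0],[0,0,0]],
    [[-0.4,-3.5,0],[0,0,0]]
  ]
}}

```text
time_s: 38.17
tcp_pos: [0.5802, 0.0074, 0.2745]
eef_rot: [-180.0, -0.0, 177.7]
contact_force: [-0.6, -0.6, -0.7]
gripper_width: 0.0002
gripper_force: 0.0
```

```bash
python3 -c "
from h import *
print(r.get_state()['contact_force'])
wide()"
```

```text
[-0.62261892 -0.56026845 -0.67481778]
n 40 res [ 0.1 -0.  -0.1 -0.  -0.1  0.1  0. ] [-0.  -0.1  0.1  0.   0.1 -0.1 -0.1  0.2  0.1  0.1 -0.  -0.  -0.1 -0. ] yaw -2.55
dy near,far mm [np.float64(-1.82), np.float64(-0.88)] t 38.225 [0.5803 0.0075 0.2745]
```

```bash
python3 -c "
from plant import r
print(r.close_job())"
```

```text
the job is handed in; nothing more can be done
None
```

The job is handed in; the verdict was not shown. The blank was tapped into line (last check: near end −1.8 mm, far end −0.9 mm, about 6.5 mm off midway) and the vacuum button was bottomed and let up, with nothing else touched.

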